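Seat a vee block in the corner of a setting plate

ROBOT

A 6-joint arm with a two-finger parallel gripper is mounted at the origin on a cart in front of the work surface, level with it; the furniture and walls round the work are solid. World frame = base frame: x ahead of the robot, y to its left, z up, the work surface at z = 0. Lengths are in m, angles in rad, forces in N, time in s.
With the tool pointing down it reaches from about 0.25 to 0.775 m from the base axis. Payload 4 kg.
Tool frame: the origin (TCP) lies at the centre of the arm's flange, where the gripper is bolted on; the fingertips stand 199 mm ahead of it and the grasp point (between the pads) lies 180 mm ahead of it (robot.tcp_to_tips is the distance from the TCP to the fingertips, in m); z points along the fingers, y is the line along which they close (so a half turn about z gives the same grasp; the last joint's range is limited). The gripper opens to 94 mm and grips with 3 to 60 N. Pads are 16 mm wide; open, the fingers measure 119 mm over their backs; the gripper's body (75 mm by 177 mm) begins 78 mm behind the grasp point.
Start: joints at [1.048, 0.087, 1.371, -0, 1.684, -0.103], TCP at [0.224, 0.502, 0.405] pointing down, gripper open.
Joint ranges: [-3.1, 3.1], [-0.76, 2.03], [0.27, 2.55], [-1.08, 4.22], [0.17, 2.65], [-2.57, 2.57]. Speed limits (rad/s): [2.79, 2.79, 3.14, 3.14, 3.14, 3.14].

INTERFACE

Orientations are given as [roll, pitch, yaw] about the fixed x, y, z axes, in that order (R = Rz(yaw) Ry(pitch) Rx(roll)).
In Python, from bench import telemetry, snapshot, ticket, robot gives the robot as it stands.
- The arm moves only by the tool apply_moves, never from a script. Its argument "moves" is a list that holds one entry, the list of rows, each a list of 5 numbers: the shift along the tool's x, y, z in units of 50 mm (1.0 is 50 mm), then the turn about the tool's z in units of 10 degrees (1.0 is 10 degrees), then the closure, from 0 (fully open) to 1 (shut). A call has 1 to 10 rows; each row is the pose to reach, as a shift and turn from the pose commanded when the call began, along the tool's axes at that moment; what a row does not reach only later rows make up. A row lasts 1/8 s, in which the tool goes at most 62.5 mm and 10.7 degrees, less where a joint would pass 70% of its speed; a pose out of reach is approached as far as the arm can. A call with a gripper value outside its range is refused whole. The fingers move at their own pace and stop on an object; the grip force is fixed at half the most. Time passes only in rows, so rows that repeat a pose let the fingers close. It gives the time, the measured TCP pose, the force, the opening and the grip force at its end, in the units of the state.
- telemetry.get_obs(): the state, without advancing time (a new reading comes with each control period).
- snapshot(name): name is "scene" or "top" or "wrist"; returns a dict with "image" (384x512x3 uint8, red, green, blue), "fovy" (degrees; the focal length in pixels is half the picture's height over the tangent of half this angle, whatever the lens; pixels are square), "cx", "cy" (the principal point, pixels), "D" ([k1, k2, p1, p2, k3] as OpenCV has them; the pictures are not rectified), "R" (3x3) and "t" (3): a world point X has camera coordinates R X + t. Camera axes: x right, y down, z forward; pixel columns grow to the right and rows downward; lengths in m; the calibration is good to about 2 mm. A picture is of the moment at which its call begins. There is no depth.
- ticket.close_job(): hands the job in; it is judged then, once.
The state is a dict: "time": time; "joint_positions": joint angles; "qvel": joint speeds; "joint_torque": joint torques, N m; "tool_pos": TCP position; "ee_rot": TCP orientation; "wrist_force": force on the tool from outside, world axes, zero at the start; "wrist_torque": the same for the moment, N m; "width": finger opening in m; "finger_force": force on a finger pad.
Only numpy, scipy, OpenCV 4.12 (cv2) and the standard library are available. Lean on these libraries where they do the work, as an engineer would, in place of code of your own. Each camera call takes 0.05 s, during which the arm holds its last target. There are 200 camera calls.

TASK

Push the grey vee block back across the plate until its side lies flush against the long blue fence, then slide it along that fence until it is fully home against the short blue end stop, square in the corner. Only push it with the fingers: do not grip, lift or tip it, do not ram it hard into the stops, and leave the brass bush, the white insulator and the gear where they stand.

Things in the scene. Friction and masses are not known exactly. Their poses are not given: they have to be found in the camera images.
- setting_plate: Fixed pale metal setting plate, 170 mm (its x) by 280 mm (its y), 12 mm thick, top at z = 12 mm. Origin at the centre of its underside; x points away from the robot (within about 10 degrees), y to the left. Long blue fence along its far edge, 20 mm thick, inner face at its x = +65 mm, over the whole 280 mm; short blue end stop at its left end. Near edge and right end are open.
- corner (a point): Inner corner of fence and end stop at the plate's top: at (65, 120, 12) mm in the plate's frame, same axes. The end stop is 20 mm thick, inner face at the plate's y = +120 mm, from the plate's x = -25 mm to the fence. Fence and end stop rise 28 mm above the plate's top (z = 40 mm; flat screw heads on them to 44 mm).
- vee_block: Loose grey steel vee block, 0.3 to 0.6 kg, 50 mm (x) by 60 mm (y) by 45 mm high, on the plate; vee groove open upward along its y. Origin at the centre of its underside. Starts turned up to about 0.55 rad from the plate's axes. The 60 mm side that faces the fence goes against it; home, its origin is at (40, 90, 12) mm in the plate's frame. Slides with dry friction, a few newtons.
- brass_bush: Brass bush, 34 mm across, 30 mm high, standing loose on the near left part of the plate; origin at the centre of its underside. To be left alone.
- insulator: White ribbed porcelain insulator, 40 mm across, 54 mm high, standing loose on the bench to the right of the plate; origin at the centre of its underside. To be left alone.
- gear: Steel gear wheel, 72 mm across, 24 mm high, lying loose on the bench to the left of the plate; origin at the centre of its underside. To be left alone.
Not all that is in view belongs to the job. Leave any black or green look-alike of the vee_block alone.

How it is judged:
By the outcome, as a careful person would: the job done as asked, in the order asked, and still so for the second after the job is handed in, with the robot touching nothing.
It also fails if it takes over 59 s, if anything falls off the work surface, if the arm or the gripper's body presses on something with over 40 N, if the wrist force passes 120 N, or if a joint passes its speed limit or range.

## Working session

There is one attempt and no reset: what is moved stays moved. The work goes in short steps, Python scripts to look and compute and a tool call to move; the robot and the scene stay as the last step left them, time stands still between calls to the robot, and variables do not carry over. Pictures are saved under pics/ and viewed, at most 10 in all, crops included, and the job is handed in when it is done.

Besides the shell and the picture viewer there is one more tool, called after "Request:" in YAML: its name, and indented under it one key for each argument. apply_moves: Moves the arm, as the interface text tells. Its arguments: {"type":"object","properties":{"moves":{"type":"array","items":{"type":"array","items":{"type":"array","items":{"type":"number"}}}}},"required":["moves"]}

```bash
mkdir -p pics; ls; cat > h.py <<'E'
import numpy as np, cv2
from bench import telemetry, snapshot, ticket, robot
def cam(s):
    f=s["image"].shape[0]/2/np.tan(np.radians(s["fovy"])/2)
    K=np.array([[f,0,s["cx"]],[0,f,s["cy"]],[0,0,1]])
    return K,np.array(s["D"],float),np.array(s["R"]),np.array(s["t"])
def proj(s,P):
    K,D,R,t=cam(s); return cv2.projectPoints(np.array(P,float).reshape(-1,3),cv2.Rodrigues(R)[0],t,K,D)[0].reshape(-1,2)
def ray(s,px,z):
    K,D,R,t=cam(s); u=cv2.undistortPoints(np.array(px,float).reshape(-1,1,2),K,D).reshape(-1,2)
    d=np.c_[u,np.ones(len(u))]@R; C=-R.T@t; return C+d*((z-C[2])/d[:,2])[:,None]
def save(img,n): cv2.imwrite("pics/"+n,np.ascontiguousarray(img[:,:,::-1]))
E
python3 - <<'E'
from h import *
import pickle
S={n:snapshot(n) for n in ("top","scene")}
pickle.dump(S,open("s0.pkl","wb"))
save(S["top"]["image"],"top0.png"); save(S["scene"]["image"],"scene0.png")
o=telemetry.get_obs(); print(o)
for n in S: print(n,-S[n]["R"].T@S[n]["t"],S[n]["fovy"],S[n]["D"])
E
```

```text
pics
{'time': 0.1, 'joint_positions': array([ 1.04792746e+00,  8.78828889e-02,  1.37206999e+00, -4.61160681e-05,
        1.68360327e+00, -1.03115450e-01]), 'qvel': array([ 0.00233278, -0.00215368, -0.00423191,  0.00033041, -0.0008764 ,
        0.00147004]), 'joint_torque': array([ 2.27085053e-03, -3.41246760e+01, -3.03303730e+01,  7.18639023e-02,
        3.03343800e-02, -7.62442278e-05]), 'tool_pos': array([0.2241141 , 0.50216159, 0.40363667]), 'ee_rot': array([-3.13963487e+00, -1.56518111e-04,  2.72183394e+00]), 'wrist_force': array([0.71670397, 0.17564519, 0.01613664]), 'wrist_torque': array([-0.00796228,  0.02450596,  0.02398034]), 'finger_force': 0.0, 'width': 0.09394336054588606}
top [0.38638355 0.31951933 1.01547631] 47.69894022723801 [-0.01777295  0.          0.          0.          0.        ]
scene [0.03614745 1.09149234 0.4434755 ] 56.40774643676562 [-0.01606421  0.          0.          0.          0.        ]
```

View pics/top0.png

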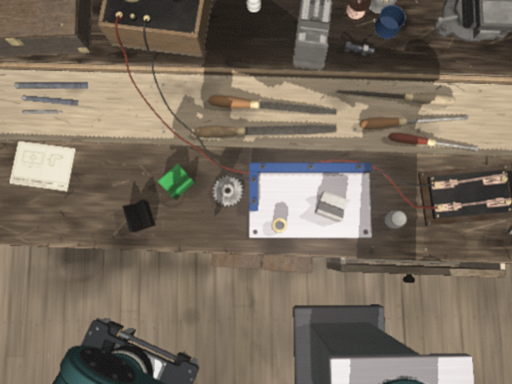

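View pics/scene0.png

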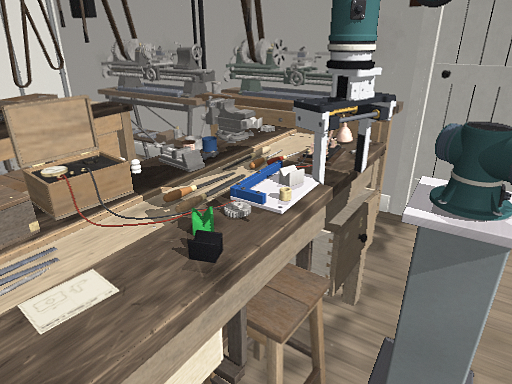

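The top view shows the plate at cols 249-370, rows 163-238, with the blue fence on its far edge and the end stop at the left. Candidates for the vee block are the grey one at (332,200) on the plate, the green one at (176,181) and the black one at (139,216). I choose the grey one. The bush is at (279,225), the gear at (228,190) and the insulator at (396,218). I'll check the choice in one close crop.

```bash
python3 - <<'E'
from h import *
import pickle
S=pickle.load(open("s0.pkl","rb"));im=S["top"]["image"][155:245,240:412]
save(cv2.resize(im,None,fx=4.6,fy=4.6,interpolation=cv2.INTER_CUBIC),"crop0.png")
print(ray(S["top"],[(332,200)],0.05),ray(S["top"],[(249,238),(370,238)],0.012),ray(S["top"],[(250,163),(371,164)],0.04))
E
```

```text
[[0.49735983 0.14992713 0.05      ]] [[0.41660788 0.33714278 0.012     ]
 [0.41271694 0.05944315 0.012     ]] [[0.58640347 0.33232857 0.04      ]
 [0.58000242 0.0558073  0.04      ]]
```

View pics/crop0.png

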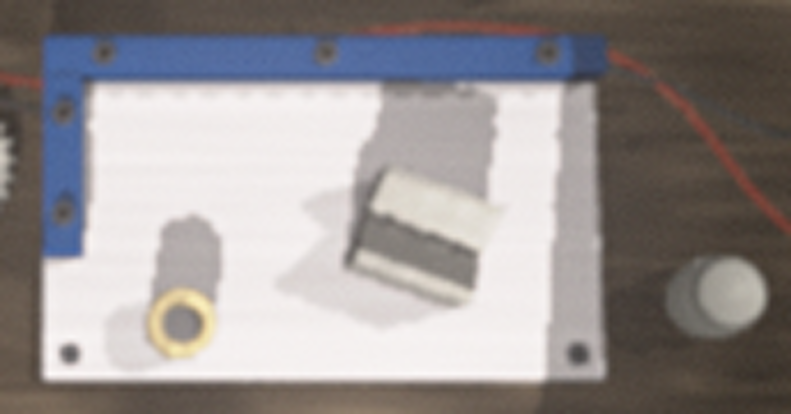

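```bash
cat > fit.py <<'E'
from h import *
from scipy.optimize import least_squares
def fit(s,loc,px,x0):
    loc=np.array(loc,float)/1e3
    def w(q):
        c,n=np.cos(q[2]),np.sin(q[2]); return np.c_[q[0]+c*loc[:,0]-n*loc[:,1],q[1]+n*loc[:,0]+c*loc[:,1],loc[:,2]]
    r=least_squares(lambda q:(proj(s,w(q))-px).ravel(),x0)
    return r.x,np.abs(r.fun).reshape(-1,2)
def cr(p,f,x,y): return (np.array(p,float)+.5)/f-.5+[x,y]
def inplate(pl,q):
    c,n=np.cos(pl[2]),np.sin(pl[2]); d=np.array(q[:2])-pl[:2]
    return np.array([c*d[0]+n*d[1],-n*d[0]+c*d[1]])*1e3, q[2]-pl[2]
E
python3 - <<'E'
from fit import *
import pickle
s=pickle.load(open("s0.pkl","rb"))["top"]
c=lambda p:cr(p,4.6,240,155)
pl,e=fit(s,[(-85,140,12),(-85,-140,12),(85,140,40),(85,-140,40),(65,120,40),(-25,120,40)],c([(43,380),(606,380),(43,38),(606,37),(85,77),(83,257)]),[.5,.2,0])
print("plate",pl,e.round(2).tolist())
b,e=fit(s,[(25,30,57),(25,-30,57),(-25,-30,57),(-25,30,57)],c([(388,168),(500,208),(470,300),(350,259)]),[.5,.15,-.3])
print("block",b,inplate(pl,b),e.round(2).tolist())
g=ray(s,c([(181,322)]),.042)[0];print("bush",g,inplate(pl,[g[0],g[1],0])[0])
g=ray(s,c([(733,293)]),.054)[0];print("ins",g)
g=ray(s,[(228,190)],.024)[0];print("gear",g)
print(robot.__dict__ if hasattr(robot,'__dict__') else dir(robot))
E
```

```text
plate [ 0.50058546  0.19568795 -0.01309426] [[0.19, 0.42], [0.23, 0.31], [0.06, 0.29], [0.1, 0.27], [0.32, 0.18], [0.18, 0.0]]
block [ 0.48456029  0.15067268 -0.36921093] (array([-15.43436634, -45.22124414]), np.float64(-0.3561166661199765)) [[0.64, 0.89], [0.57, 0.29], [0.15, 0.84], [0.22, 0.32]]
bush [0.44458691 0.26923681 0.042     ] [-56.95678339  72.80932258]
ins [0.45399384 0.00401991 0.054     ]
gear [0.5269855  0.38406434 0.024     ]
{}
```

```bash
cat > go.py <<'E'
from fit import *
PL=np.array([0.50059,0.19569,-0.01309])
def units(px,py,z,yaw_rel):
    "plate-frame mm target for TCP, tip z mm, tool yaw relative to plate -> units"
    o=telemetry.get_obs(); p=np.array(o["tool_pos"]); yaw=o["ee_rot"][2]
    c,n=np.cos(PL[2]),np.sin(PL[2])
    T=np.array([PL[0]+(c*px-n*py)/1e3,PL[1]+(n*px+c*py)/1e3,z/1e3+robot.tcp_to_tips])
    d=T-p; dy=(yaw_rel+PL[2]-yaw+np.pi)%(2*np.pi)-np.pi
    cy,sy=np.cos(yaw),np.sin(yaw)
    print("now plate",inplate(PL,[p[0],p[1],yaw]),"tipz",(p[2]-robot.tcp_to_tips)*1e3,"F",np.round(o["wrist_force"],1),"w",o["width"],"t",o["time"])
    print("units",np.round(np.array([cy*d[0]+sy*d[1],sy*d[0]-cy*d[1],-d[2]])/.05,3),"turn",round(-np.degrees(dy)/10,3))
E
python3 -c "
from go import *
units(-72,-40,200,np.pi)"
```

```text
now plate (array([-280.46381611,  302.82637061]), np.float64(2.734923941686032)) tipz 204.4366685929238 F [0.7 0.2 0. ] w 0.09394336054588606 t 0.1
units [-6.541 -4.648  0.089] turn -2.33
```

Request:
apply_moves:
  moves:
    - [[-0.5,-0.35,0,-0.2,0.7],[-1.4,-1.0,0,-0.6,0.7],[-2.4,-1.7,0,-1,0.7],[-3.4,-2.4,0,-1.4,0.7],[-4.4,-3.1,0,-1.8,0.7],[-5.3,-3.8,0,-2.1,0.7],[-6,-4.3,0,-2.33,0.7],[-6.4,-4.55,0,-2.33,0.7],[-6.54,-4.65,0,-2.33,0.7],[-6.54,-4.65,0,-2.33,0.7]]

```text
time: 1.35
tool_pos: [0.428, 0.1567, 0.4043]
ee_rot: [3.141, -0.001, 3.128]
wrist_force: [-0.9, 0.1, 0.8]
width: 0.0281
finger_force: 0.0
```

```bash
python3 - <<'E'
from go import *
import pickle
s=snapshot("wrist");pickle.dump(s,open("w1.pkl","wb"));save(s["image"],"w1.png")
units(-72,-40,22,np.pi)
E
```

```text
now plate (array([-72.32887398, -39.54309057]), np.float64(3.1419799541516706)) tipz 205.22279505751845 F [ 0.1  0.4 -0.3] w 0.02845961649900653 t 1.4
units [-0.007 -0.009  3.664] turn 0.002
```

View pics/w1.png

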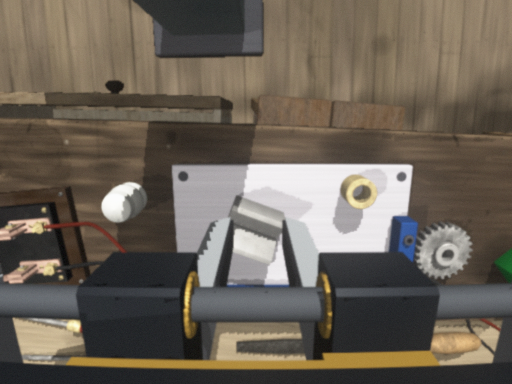

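The wrist view looks back towards the robot. The block's near end is at about (258,215) between the fingers, the bush at (359,191) and the insulator at (124,202). I'll check the fits against it.

```bash
python3 - <<'E'
from go import *
import pickle
s=pickle.load(open("w1.pkl","rb"))
def W(q,l):
    c,n=np.cos(q[2]),np.sin(q[2]); return [(q[0]+(c*x-n*y)/1e3,q[1]+(n*x+c*y)/1e3,z/1e3) for x,y,z in l]
im=s["image"].copy()
b=[.48456,.15067,-.36921]
P=[(25,30,57),(25,-30,57),(-25,-30,57),(-25,30,57)]
for q,l,col in ((b,P,(255,0,0)),(b,[(x,y,12) for x,y,z in P],(255,160,0)),(PL,[(-85,140,12),(-85,-140,12),(65,-140,12),(65,140,12)],(0,255,0))):
    cv2.polylines(im,[np.round(proj(s,W(q,l))).astype(int)],True,col,1)
save(cv2.resize(im[150:300,160:430],None,fx=2.9,fy=2.9,interpolation=cv2.INTER_CUBIC),"w1o.png")
E
```

```text
(no output)
```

View pics/w1o.png

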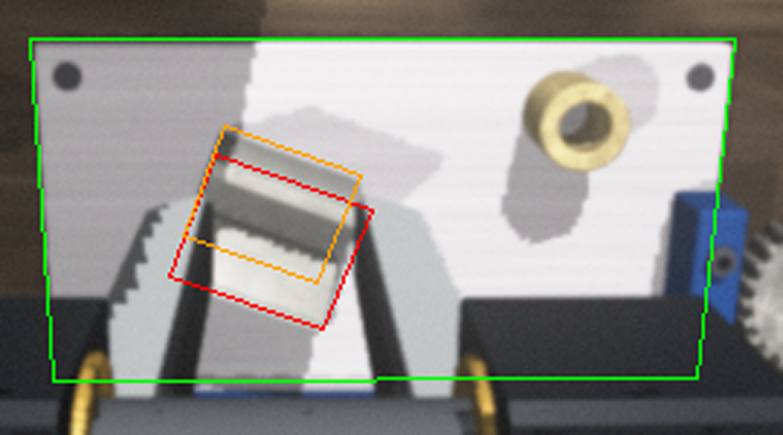

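The plate and block models land on the picture to within a couple of mm. I'll descend behind the block's near side.

Request:
apply_moves:
  moves:
    - [[0,0,0.5,0,0.7],[0,0,1.2,0,0.7],[0,0,2.0,0,0.7],[0,0,2.7,0,0.7],[0,0,3.2,0,0.7],[0,0,3.5,0,0.7],[0,0,3.66,0,0.7],[0,0,3.66,0,0.7]]

```text
time: 2.4
tool_pos: [0.428, 0.157, 0.2218]
ee_rot: [3.141, 0.0, 3.129]
wrist_force: [0.8, -0.5, -0.8]
width: 0.0284
finger_force: 0.0
```

```bash
python3 -c "
from go import *
units(-50,-40,22,np.pi);units(-10,-40,22,np.pi)"
```

```text
now plate (array([-72.04299093, -39.65547593]), np.float64(3.1420936566545237)) tipz 22.615445119996856 F [ 0.8 -0.5 -0.8] w 0.02844945859878281 t 2.4
units [-0.441 -0.007  0.012] turn 0.003
now plate (array([-72.04299093, -39.65547593]), np.float64(3.1420936566545237)) tipz 22.615445119996856 F [ 0.8 -0.5 -0.8] w 0.02844945859878281 t 2.4
units [-1.241 -0.008  0.012] turn 0.003
```

Request:
apply_moves:
  moves:
    - [[-0.1,0,0,0,0.7],[-0.2,0,0,0,0.7],[-0.28,0,0,0,0.7],[-0.36,0,0,0,0.7],[-0.44,0,0,0,0.7],[-0.52,0,0,0,0.7],[-0.6,0,0,0,0.7],[-0.68,0,0,0,0.7],[-0.76,0,0,0,0.7],[-0.8,0,0,0,0.7]]

```text
time: 3.65
tool_pos: [0.4682, 0.156, 0.2215]
ee_rot: [-3.141, -0.0, 3.128]
wrist_force: [-2.7, -2.7, 1.6]
width: 0.0278
finger_force: 1.6
```

Request:
apply_moves:
  moves:
    - [[-0.05,0,0,0,0.7],[-0.1,0,0,0,0.7],[-0.15,0,0,0,0.7],[-0.2,0,0,0,0.7],[-0.25,0,0,0,0.7],[-0.3,0,0,0,0.7],[-0.3,0,0,0,0.7]]

```text
time: 4.53
tool_pos: [0.4834, 0.1561, 0.2217]
ee_rot: [3.141, 0.001, 3.128]
wrist_force: [0.0, 0.2, -0.9]
width: 0.0282
finger_force: 0.6
```

```bash
python3 - <<'E'
from go import *
import pickle
s=snapshot("top");w=snapshot("wrist");pickle.dump((s,w),open("t2.pkl","wb"))
a=cv2.resize(s["image"][155:245,240:412],None,fx=4,fy=4,interpolation=cv2.INTER_CUBIC)
b=cv2.resize(w["image"][150:240,160:430],(688,230),interpolation=cv2.INTER_CUBIC)
save(np.vstack([a,b]),"c2.png"); units(7,-40,22,np.pi)
E
```

```text
now plate (array([-16.73861743, -39.85957537]), np.float64(3.141614426946421)) tipz 22.57366685046247 F [-0.7  0.6 -1.3] w 0.02821816555182124 t 4.625
units [-0.475 -0.003  0.011] turn 0.0
```

View pics/c2.png

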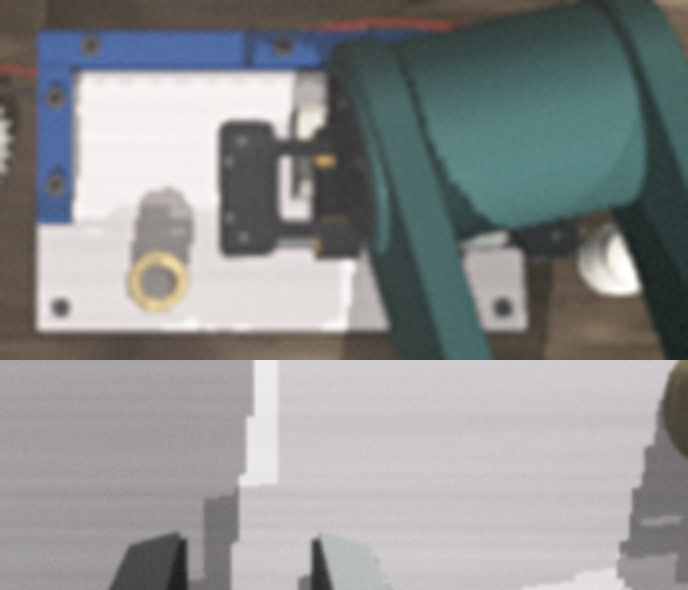

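The top view shows the block's left edge vertical at about crop col 297, so it has squared to the plate. I'll carry on towards the fence, slowing near contact.

Request:
apply_moves:
  moves:
    - [[-0.05,0,0,0,0.7],[-0.1,0,0,0,0.7],[-0.15,0,0,0,0.7],[-0.2,0,0,0,0.7],[-0.25,0,0,0,0.7],[-0.3,0,0,0,0.7],[-0.33,0,0,0,0.7],[-0.36,0,0,0,0.7],[-0.38,0,0,0,0.7],[-0.4,0,0,0,0.7]]

```text
time: 5.88
tool_pos: [0.503, 0.1557, 0.2217]
ee_rot: [3.142, -0.0, 3.128]
wrist_force: [-5.7, -0.2, 2.6]
width: 0.0282
finger_force: 2.3
```

Request:
apply_moves:
  moves:
    - [[-0.02,0,0,0,0.7],[-0.04,0,0,0,0.7],[-0.05,0,0,0,0.7],[-0.06,0,0,0,0.7]]

```text
time: 6.38
tool_pos: [0.506, 0.1556, 0.2217]
ee_rot: [3.142, -0.0, 3.128]
wrist_force: [-4.7, -0.4, 2.6]
width: 0.028
finger_force: 2.4
```

Request:
apply_moves:
  moves:
    - [[-0.01,0,0,0,0.7],[-0.02,0,0,0,0.7],[-0.03,0,0,0,0.7]]

```text
time: 6.75
tool_pos: [0.5075, 0.1556, 0.2217]
ee_rot: [3.141, 0.0, 3.128]
wrist_force: [-3.8, 0.1, 3.6]
width: 0.0282
finger_force: 2.5
```

Request:
apply_moves:
  moves:
    - [[-0.01,0,0,0,0.7],[-0.02,0,0,0,0.7],[-0.03,0,0,0,0.7]]

```text
time: 7.12
tool_pos: [0.5089, 0.1556, 0.2217]
ee_rot: [3.142, -0.001, 3.129]
wrist_force: [-6.3, 0.5, 4.6]
width: 0.0281
finger_force: 3.3
```

Request:
apply_moves:
  moves:
    - [[-0.01,0,0,0,0.7],[-0.02,0,0,0,0.7]]

```text
time: 7.38
tool_pos: [0.5093, 0.1556, 0.2217]
ee_rot: [-3.142, -0.003, 3.129]
wrist_force: [-9.7, -0.5, 5.8]
width: 0.0281
finger_force: 4.6
```

Request:
apply_moves:
  moves:
    - [[-0.01,0,0,0,0.7],[-0.02,0,0,0,0.7]]

```text
time: 7.62
tool_pos: [0.5097, 0.1557, 0.2217]
ee_rot: [-3.141, -0.005, 3.129]
wrist_force: [-12.6, 0.6, 9.0]
width: 0.0283
finger_force: 6.0
```

Request:
apply_moves:
  moves:
    - [[-0.01,0,0,0,0.7],[-0.02,0,0,0,0.7]]

```text
time: 7.88
tool_pos: [0.5101, 0.1557, 0.2218]
ee_rot: [-3.141, -0.008, 3.129]
wrist_force: [-15.3, -1.2, 10.1]
width: 0.0281
finger_force: 7.4
```

The block is against the fence, with the force rising steadily to about 15 N. I'll back off, lift and look.

Request:
apply_moves:
  moves:
    - [[0.05,0,0,0,0.7],[0.12,0,0,0,0.7],[0.3,0,0,0,0.7],[0.6,0,0,0,0.7],[0.8,0,-0.4,0,0.7],[0.8,0,-1.2,0,0.7],[0.8,0,-2,0,0.8],[0.8,0,-2.5,0,0.85],[0.8,0,-2.6,0,0.85],[0.8,0,-2.6,0,0.85]]

```text
time: 9.12
tool_pos: [0.4716, 0.1561, 0.351]
ee_rot: [-3.142, -0.0, 3.128]
wrist_force: [-1.1, 0.3, -0.4]
width: 0.0141
finger_force: 0.0
```

```bash
python3 - <<'E'
from go import *
import pickle
s=snapshot("top");w=snapshot("wrist");c=snapshot("scene");pickle.dump((s,w,c),open("t3.pkl","wb"))
a=cv2.resize(w["image"],(688,516),interpolation=cv2.INTER_CUBIC)[150:430]
b=cv2.resize(s["image"][160:220,240:412],None,fx=4,fy=4,interpolation=cv2.INTER_CUBIC)
save(np.vstack([b,a]),"c3.png"); units(39,-100,100,np.pi/2)
o=telemetry.get_obs();print(o["joint_positions"])
E
```

```text
now plate (array([-28.44686834, -40.06787406]), np.float64(3.1415542025294196)) tipz 150.6479177657592 F [-0.3  0.1 -0.3] w 0.014021594501126325 t 9.275
units [-1.349 -1.199  1.013] turn 9.0
[ 2.05236580e-01 -1.31297089e-02  1.58308402e+00  5.38419408e-05
  1.57477019e+00 -1.35243213e+00]
```

View pics/c3.png

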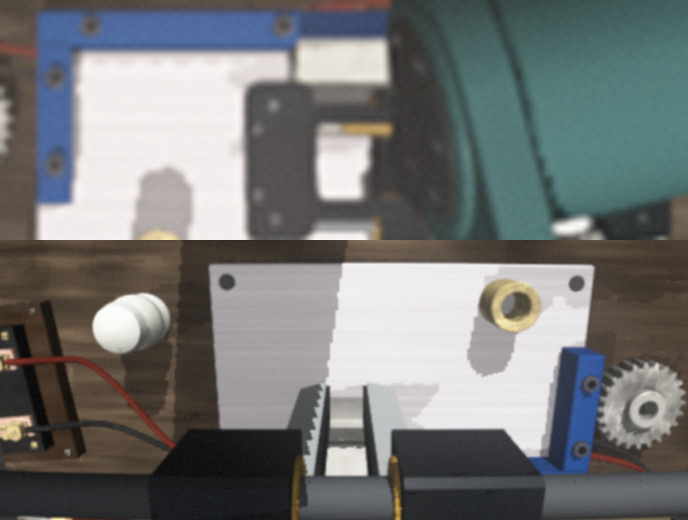

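The block lies flush along the fence: its left edge is at crop (297, 40-80) in the top strip, and the bush, insulator and gear are undisturbed. I'll compute its left edge, then move over its right side.

```bash
python3 - <<'E'
from go import *
import pickle
s=pickle.load(open("t3.pkl","rb"))[0]
for p in ([297,42],[296,78],[388,42]):
    g=ray(s,cr([p],4,240,160),.057)[0]; print(inplate(PL,[g[0],g[1],0])[0])
E
```

```text
[64.00475156 -5.72664446]
[43.55875713 -4.75554049]
[ 63.92769709 -56.69666064]
```

Request:
apply_moves:
  moves:
    - [[0,-0.2,0,0.6,0.85],[-0.1,-0.6,0,1.6,0.85],[-0.3,-1.0,0,2.6,0.85],[-0.5,-1.2,0,3.6,0.85],[-0.7,-1.3,0,4.6,0.85],[-0.9,-1.3,0,5.6,0.85],[-1.1,-1.3,0,6.6,0.85],[-1.3,-1.3,0,7.6,0.85],[-1.35,-1.3,0,8.6,0.85],[-1.35,-1.3,0,9.0,0.85]]

```text
time: 10.52
tool_pos: [0.5388, 0.0902, 0.3499]
ee_rot: [-3.139, 0.0, 1.555]
wrist_force: [-0.9, 0.8, -0.9]
width: 0.0143
finger_force: 0.0
```

```bash
python3 -c "
from go import *
units(39,-100,22,np.pi/2)"
```

```text
now plate (array([  39.54299725, -105.02671049]), np.float64(1.5677294095570211)) tipz 150.70779200615786 F [-0.9  0.8 -0.9] w 0.014297416069122507 t 10.525
units [ 0.101 -0.011  2.574] turn -0.018
```

Request:
apply_moves:
  moves:
    - [[0.05,0,0.4,0,0.85],[0.05,0,1.0,0,0.85],[0.05,0,1.6,0,0.85],[0.05,0,2.1,0,0.85],[0.05,0,2.4,0,0.85],[0.05,0,2.55,0,0.85],[0.05,0,2.57,0,0.85]]

```text
time: 11.4
tool_pos: [0.5388, 0.0927, 0.223]
ee_rot: [-3.141, -0.0, 1.558]
wrist_force: [0.7, 0.0, 0.2]
width: 0.014
finger_force: 0.0
```

```bash
python3 -c "
from go import *
units(39,-68,22,np.pi/2);units(40,52,22,np.pi/2)"
```

```text
now plate (array([  39.51994467, -102.46698131]), np.float64(1.570723336756914)) tipz 23.83429627546707 F [0.7 0.  0.2] w 0.013956757766260914 t 11.4
units [ 0.689 -0.01   0.037] turn -0.0
now plate (array([  39.51994467, -102.46698131]), np.float64(1.570723336756914)) tipz 23.83429627546707 F [0.7 0.  0.2] w 0.013956757766260914 t 11.4
units [3.089 0.009 0.037] turn -0.0
```

Request:
apply_moves:
  moves:
    - [[0.12,0,0,0,0.85],[0.28,0,0,0,0.85],[0.4,0,0,0,0.85],[0.5,0,0,0,0.85],[0.58,0,0,0,0.85],[0.66,0,0,0,0.85],[0.74,0,0,0,0.85],[0.82,0,0,0,0.85],[0.9,0.005,0,0,0.85],[0.98,0.005,0,0,0.85]]

```text
time: 12.65
tool_pos: [0.5395, 0.1415, 0.2234]
ee_rot: [-3.141, 0.001, 1.557]
wrist_force: [-1.8, -5.5, 3.2]
width: 0.0141
finger_force: 2.9
```

Request:
apply_moves:
  moves:
    - [[0.08,0,0,0,0.85],[0.16,0,0,0,0.85],[0.24,0,0,0,0.85],[0.32,0,0,0,0.85],[0.4,0.005,0,0,0.85],[0.48,0.005,0,0,0.85],[0.56,0.005,0,0,0.85],[0.64,0.01,0,0,0.85],[0.72,0.01,0,0,0.85],[0.8,0.01,0,0,0.85]]

```text
time: 13.9
tool_pos: [0.5404, 0.1811, 0.2234]
ee_rot: [-3.14, 0.003, 1.557]
wrist_force: [-2.7, -7.0, 4.2]
width: 0.0143
finger_force: 3.6
```

```bash
python3 - <<'E'
from go import *
import pickle
s=snapshot("top");pickle.dump(s,open("t4.pkl","wb"))
save(cv2.resize(s["image"][155:245,215:412],None,fx=4,fy=4,interpolation=cv2.INTER_CUBIC),"c4.png"); units(40,52,22,np.pi/2)
E
```

```text
now plate (array([ 39.93647524, -13.59716367]), np.float64(1.570603886304998)) tipz 24.162997876618658 F [-1.3 -6.7  4.2] w 0.014435602289819447 t 13.95
units [1.312e+00 1.000e-03 4.300e-02] turn -0.001
```

View pics/c4.png

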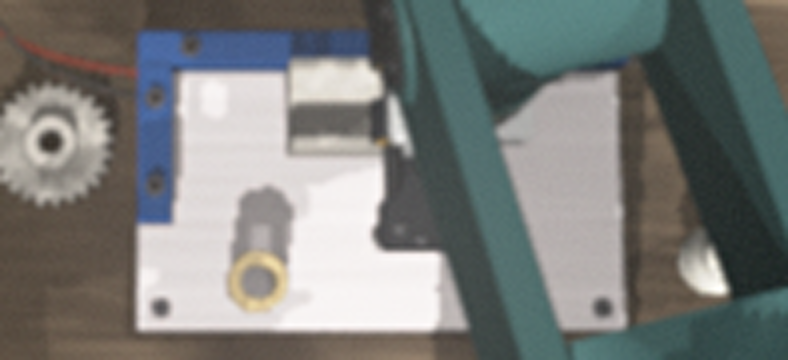

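The block is square and flush at crop (290-385, 60-155), with the bush and gear unmoved. There is about 1.31 units left to the end stop.

Request:
apply_moves:
  moves:
    - [[0.08,0,0,0,0.85],[0.16,0,0,0,0.85],[0.24,0,0,0,0.85],[0.32,0,0,0,0.85],[0.4,0.005,0,0,0.85],[0.48,0.005,0,0,0.85],[0.56,0.005,0,0,0.85],[0.64,0.01,0,0,0.85],[0.72,0.01,0,0,0.85],[0.8,0.01,0,0,0.85]]

```text
time: 15.2
tool_pos: [0.5412, 0.2207, 0.2234]
ee_rot: [-3.139, 0.004, 1.557]
wrist_force: [-3.6, -8.5, 4.4]
width: 0.014
finger_force: 4.3
```

Request:
apply_moves:
  moves:
    - [[0.07,0,0,0,0.85],[0.14,0,0,0,0.85],[0.21,0,0,0,0.85],[0.27,0,0,0,0.85],[0.32,0,0,0,0.85],[0.36,0,0,0,0.85],[0.4,0,0,0,0.85]]

```text
time: 16.08
tool_pos: [0.5414, 0.2408, 0.2234]
ee_rot: [-3.139, 0.003, 1.557]
wrist_force: [-2.2, -8.3, 5.5]
width: 0.014
finger_force: 4.2
```

Request:
apply_moves:
  moves:
    - [[0.015,0,0,0,0.85],[0.03,0,0,0,0.85],[0.04,0,0,0,0.85]]

```text
time: 16.45
tool_pos: [0.5415, 0.2427, 0.2234]
ee_rot: [-3.139, 0.003, 1.557]
wrist_force: [-2.2, -8.8, 5.3]
width: 0.0141
finger_force: 4.2
```

Request:
apply_moves:
  moves:
    - [[0.015,0,0,0,0.85],[0.03,0,0,0,0.85],[0.045,0,0,0,0.85],[0.06,0,0,0,0.85]]

```text
time: 16.95
tool_pos: [0.5415, 0.2457, 0.2234]
ee_rot: [-3.139, 0.003, 1.557]
wrist_force: [-2.8, -8.7, 4.7]
width: 0.014
finger_force: 4.2
```

Request:
apply_moves:
  moves:
    - [[0.01,0,0,0,0.85],[0.02,0,0,0,0.85],[0.03,0,0,0,0.85]]

```text
time: 17.32
tool_pos: [0.5415, 0.2471, 0.2234]
ee_rot: [-3.139, 0.004, 1.557]
wrist_force: [-3.8, -10.4, 4.8]
width: 0.0139
finger_force: 4.7
```

Request:
apply_moves:
  moves:
    - [[0.01,0,0,0,0.85],[0.02,0,0,0,0.85]]

```text
time: 17.58
tool_pos: [0.5416, 0.2475, 0.2234]
ee_rot: [-3.139, 0.006, 1.557]
wrist_force: [-3.6, -11.4, 7.1]
width: 0.0144
finger_force: 5.9
```

Request:
apply_moves:
  moves:
    - [[0.01,0,0,0,0.85],[0.02,0,0,0,0.85]]

```text
time: 17.82
tool_pos: [0.5416, 0.2479, 0.2234]
ee_rot: [-3.139, 0.008, 1.557]
wrist_force: [-3.0, -14.4, 8.1]
width: 0.014
finger_force: 7.0
```

Request:
apply_moves:
  moves:
    - [[0.01,0,0,0,0.85],[0.02,0,0,0,0.85]]

```text
time: 18.08
tool_pos: [0.5417, 0.2482, 0.2234]
ee_rot: [-3.139, 0.01, 1.557]
wrist_force: [-3.1, -16.0, 8.8]
width: 0.0144
finger_force: 8.1
```

The block is seated on the end stop at about 16 N. I'll back off, lift clear and look.

Request:
apply_moves:
  moves:
    - [[-0.05,0,0,0,0.85],[-0.12,0,0,0,0.85],[-0.3,0,0,0,0.85],[-0.6,0,0,0,0.85],[-0.9,0,-0.4,0,0.85],[-1.2,0,-1.2,0,0.85],[-1.8,0,-2,0,0.85],[-2.6,0,-2.6,0,0.85],[-3.2,0,-2.8,0,0.85],[-3.4,0,-2.8,0,0.85]]

```text
time: 19.32
tool_pos: [0.5398, 0.0793, 0.3661]
ee_rot: [3.137, -0.001, 1.555]
wrist_force: [-1.1, -0.2, 0.0]
width: 0.014
finger_force: 0.0
```

```bash
python3 - <<'E'
from go import *
import pickle
s=snapshot("top");c=snapshot("scene");pickle.dump((s,c),open("t5.pkl","wb"))
a=cv2.resize(s["image"][155:245,215:345],None,fx=6,fy=6,interpolation=cv2.INTER_CUBIC)
save(a,"c5.png")
E
```

```text
(no output)
```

View pics/c5.png

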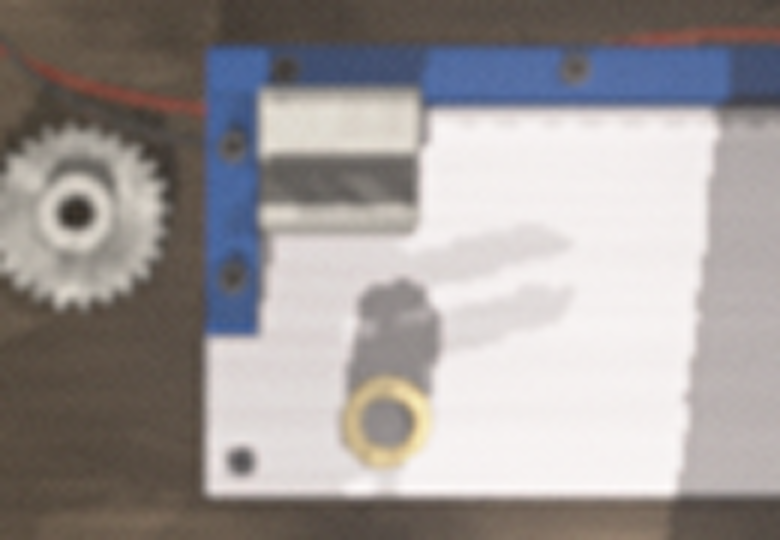

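```bash
python3 - <<'E'
from go import *
import pickle
s=pickle.load(open("t5.pkl","rb"))[0]
c,n=np.cos(PL[2]),np.sin(PL[2])
L=[(65,120),(65,60),(15,60),(15,120)]
p=proj(s,[(PL[0]+(c*x-n*y)/1e3,PL[1]+(n*x+c*y)/1e3,.057) for x,y in L])
print(((p-[215,155]+.5)*6-.5).round(0))
b,e=fit(s,[(25,30,57),(25,-30,57),(-25,-30,57),(-25,30,57)],cr([(260,87),(419,92),(417,232),(260,231)],6,215,155),[.54,.28,0]);print(inplate(PL,b),e.max())
# edges in the warped plate-aligned view of block's top: slope of far/near/right edges
f=8 # px/mm*... 
q=[(75,130),(75,50),(5,50),(5,130)]
P=proj(s,[(PL[0]+(c*x-n*y)/1e3,PL[1]+(n*x+c*y)/1e3,.057) for x,y in q]).astype(np.float32)
H=cv2.getPerspectiveTransform(P,np.float32([(0,0),(640,0),(640,560),(0,560)]))
w=cv2.warpPerspective(s["image"],H,(640,560),flags=cv2.INTER_CUBIC)
g=w[:,:,0].astype(float)-w[:,:,2]
g=cv2.GaussianBlur(g,(0,0),10)
cols=np.arange(120,520,40)
r=[np.argmax(np.abs(np.diff(g[30:160,k])))+30 for k in cols]
print("far edge x mm",np.round(75-np.array(r)/8,1),"slope",np.polyfit(cols,r,1)[0])
save(w,"warp.png")
E
```

```text
[[259.  91.]
 [420.  91.]
 [421. 223.]
 [259. 224.]]
(array([38.78339392, 90.33694594]), np.float64(-0.017143437350986973)) 1.0059356720166477
far edge x mm [66.5 65.2 66.8 67.2 67.2 67.2 67.1 67.2 67.1 67. ] slope -0.02393939393939402
```

View pics/warp.png

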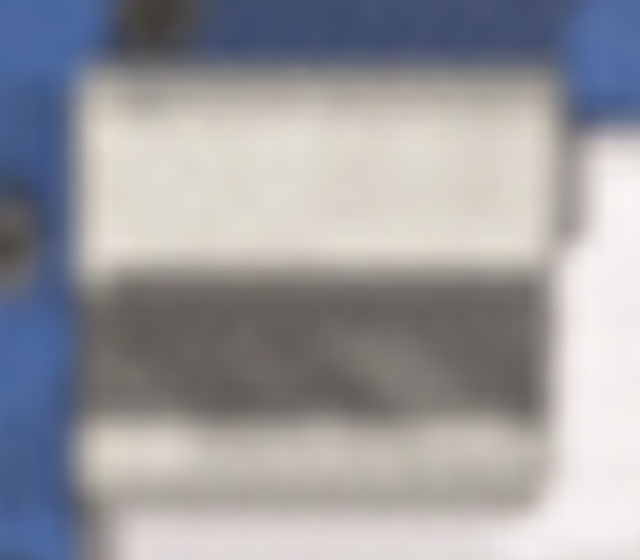

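The block's left edge sits on the stop line (y = 120 mm), its far edge is at the fence, and it is square within picture resolution. The bush and gear have not moved and the robot is clear, so I'll hand the job in.

```bash
python3 -c "
from h import *
print(ticket.close_job())"
```

```text
the job is handed in; nothing more can be done
None
```

The grey vee block was pushed flush to the long fence, slid along it and seated square in the corner against the end stop (about 16 N peak push), the other parts were left alone, and the job is handed in; no verdict was shown.

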